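# Load the die-cutting press and set it to full pressure

## Robot

A 7-joint arm with a two-finger parallel gripper is mounted at the origin on the work surface. World frame = base frame: x ahead of the robot, y to its left, z up, the work surface at z = 0. Lengths are in m, angles in rad, forces in N, time in s.
With the tool pointing down it reaches from about 0.425 to 0.925 m from the base axis. Payload 6.8 kg.
Tool frame: the origin (TCP) lies between the finger pads; the fingertips stand finger_overhang ahead of it and the grasp point (between the pads) lies 6 mm ahead of it (finger_overhang is the distance from the TCP to the fingertips, in m); z points along the fingers, y is the line along which they close (so a half turn about z gives the same grasp; the last joint's range is limited). The gripper opens to 85 mm and grips with 20 to 120 N. Pads are 22 mm wide; open, the fingers measure 114 mm over their backs; the gripper's body (76 mm by 85 mm) begins 54 mm behind the grasp point. The pads swing forward as they close: fully open they stand 13 mm farther back than shut.
Start: joints at [-1.383, 0.477, 0.022, 1.555, -0.011, 1.109, -0.083], TCP at [0.197, 0.646, 0.256] pointing down, gripper open.
Joint ranges: [-2.96, 2.96], [-0.34, 2.1], [-1.41, 1.46], [0.24, 2.44], [-1.37, 4.51], [0.17, 1.92], [-2.96, 2.96]. Speed limits (rad/s): [2.39, 2.39, 3.14, 3.14, 3.14, 3.14, 3.14].

## Interface

Orientations are given as a unit quaternion [w, x, y, z].
In Python, from station import * gives the robot as it stands.
- The arm moves only by the tool drive_tool, never from a script. Its argument "increments" is a list of rows, each an object of numbers: "claw": the finger opening in m, from 0 to 0.0854; "dx", "dy", "dz": the shift along the tool's x, y, z in m; "wx", "wy", "wz": the turn, a rotation vector about the tool's x, y, z in degrees. A call has 1 to 20 rows; each row shifts and turns the commanded pose from where the row before left it, along the tool's axes as they then stand; what a row does not reach is not made up. A row lasts 1/8 s, in which the tool goes at most 62.5 mm and 10.7 degrees, less where a joint would pass 70% of its speed; a pose out of reach is approached as far as the arm can. A call with a gripper value outside its range is refused whole. The fingers move at their own pace and stop on an object; "newtons" is the grip in N (left out, the last holds). Time passes only in rows, so rows that do not move let the fingers close. It gives the time, the measured TCP pose, the force, the opening and the grip force at its end, in the units of the state.
- get_obs(): the state, without advancing time (a new reading comes with each control period).
- read_camera(name): name is "scene" or "side" or "wrist"; returns (picture, depth): 480x640x3 uint8, red, green, blue; 480x640 float32, m along the optical axis (not along the pixel's ray), 0 where there is no reading.
- calibration(name): a dict with "intrinsics" (3x3 intrinsics, pixels), "R" (3x3) and "t" (3): a world point X has camera coordinates R X + t; the wrist camera has in their place "mount" (4x4, takes a point from camera to tool coordinates, whose origin is the TCP and whose axes are the flange's). Camera axes: x right, y down, z forward; pixel columns grow to the right and rows downward; lengths in m; the calibration is good to about 2 mm. The wrist camera is an equidistant fisheye: a pixel r from the principal point sees the ray r / f radians off the axis. A picture is of the moment at which its call begins: read the wrist's pose just before it. calibration takes no time and is no camera call.
- hand_in(): hands the job in; it is judged then, once.
The state is a dict: "t": time; "q": joint angles; "joint_vel": joint speeds; "joint_torque": joint torques, N m; "eef_pos": TCP position; "tool_rot": TCP orientation; "contact_force": force on the tool from outside, world axes, zero at the start; "torque": the same for the moment, N m; "gripper_width": opening from 0.0 (shut) to 1.0 (fully open); "grasp_force": force on a finger pad.
Only numpy, scipy, OpenCV 4.12 (cv2) and the standard library are available. Lean on these libraries where they do the work, as an engineer would, in place of code of your own. Each camera call takes 0.05 s, during which the arm holds its last target. There are 200 camera calls.

## Task

Get the die-cutting press ready: with the fingertips, push the grey cutting stack along the feed bed into the mouth until it is fully home against the roller, while the selector lever is still open. Then push the black lever on top to the left, past its first notch, to its second stop, and leave it there. Do not lift the stack, and leave the other things on and around the press alone.

Things in the scene. Friction and masses are not known exactly. Their poses are not given: they have to be found in the camera images.
- press: white tabletop die-cutting press, fixed. Origin on the table under the middle of its mouth; x = feed direction (into the mouth, away from the robot), y left, z up. All mm below are in this frame. Housing x 0..150, y -170..170, flat top at z 140; crank on its right side. Feed bed in front: x -210..0, y -92..92, top at z 12, with two guide rails 10 high, inner faces at y -80 and 80.
- mouth (a point): point on the steel roller that stops the stack, 25 mm inside the press's mouth (press frame x 25, y 0, z 18 mm). The mouth is a slit from z = 12 to 34 mm, y -85 to 85 mm. Fully home, the stack's front edge meets the roller squarely: its centre is then at x = -30 mm and its rear edge at x = -85 mm, outside the mouth.
- stack_mid (a point): centre (half-way up) of the cutting stack: a flat grey board, 110 mm along its x, 140 mm along its y, 12 mm thick, 0.15 to 0.31 kg, loose, lying on the feed bed between the rails in front of the mouth; its x points roughly into the mouth. It slides on the bed with some 1 to 3 N.
- lever_mid (a point): centre of the grip of the selector lever, 24 mm above the press's top: an upright black paddle 10 mm thick along y (its slide direction), 28 mm wide along x, from 6 to 42 mm above the top. It stands in a straight slot along the press's y at x = 40 mm: open at y = 15 mm, second stop at y = 75 mm, on the left.
- lever (a joint): travel of the lever along the press's +y (to the left as seen from the robot), m: 0 to 0.003 = open (as it starts), 0.026 to 0.032 = first notch, 0.055 to 0.060 = second stop, the end of the slot. Sprung ridges lie between, with crests at 0.014 and 0.044: it takes 8 to 10 N to push it over one, past the crest it snaps on by itself, and it stays in the notch when let go.
- tape: roll of adhesive tape lying flat, 64 mm diameter, 20 mm tall, on top of the press to the right of the lever; not part of the job; origin at the centre of its underside
- tin: small round steel tin, 36 mm diameter, 30 mm tall, on top of the press behind the lever; not part of the job; origin at the centre of its underside
- jar: clear jar with white cap, 48 mm diameter, 55 mm tall, standing left of the feed bed; not part of the job; origin at the centre of its underside
- cleaner: clear bottle of cleaner, 60 mm diameter, 190 mm tall, standing left of the press; not part of the job; origin at the centre of its underside
- cork_block: brown cork sanding block, 90 x 50 x 24 mm, lying right of the feed bed; not part of the job; origin at the centre of its underside
- brush: brush lying on the table right of the cork block; not part of the job; origin on its length, on the underside
- scissors: scissors lying on the table left of the feed bed, about 180 mm long; not part of the job; origin at the pivot, on the underside
Things that resemble listed ones, but are neither listed nor needed, are in the scene too. Of the things like the part that bears stack_mid, leave any that is brown or green; of the rest the smaller one is meant.

How it is judged:
On the way, in this order (a step that is already met when the one before it is completed fails the run):
1. the stack is pushed fully home while the lever is still open (x of stack_mid in the frame of press above -0.034 m and angle between the x axis of stack_mid and the x axis of press, either way round below 0.06 rad and value of joint lever below 0.01 m), for 0.2 s.
2. the lever is past the first notch and at the second stop (x of stack_mid in the frame of press above -0.034 m and angle between the x axis of stack_mid and the x axis of press, either way round below 0.06 rad and value of joint lever above 0.054 m), for 0.2 s.
At the end, for the whole second after the job is handed in: The stack lies flat on the bed, within 4 mm of fully home and within 0.06 rad of square to the press; the lever is within 6 mm of its second stop (joint above 0.054) and at rest (all of step 2 and velocity of joint lever below 0.01 m/s and z of stack_mid in the frame of press below 0.022 m); the robot touches nothing.
It fails at once if the stack is lifted or tipped (more than 6 mm off the bed) (z of stack_mid in the frame of press above 0.024 m).
It fails at once if one of the other things is moved more than 20 mm (distance of any of tape, tin, jar, cleaner, cork_block, brush, scissors from where it was at the start of the episode above 0.02 m).
It also fails if it takes over 43 s, if anything falls off the work surface, if the arm or the gripper's body presses on something with over 40 N, if the wrist force passes 120 N, or if a joint passes its speed limit or range.

## Working session

There is one attempt and no reset: what is moved stays moved. The work goes in short steps, Python scripts to look and compute and a tool call to move; the robot and the scene stay as the last step left them, time stands still between calls to the robot, and variables do not carry over. Pictures are saved under pics/ and viewed, at most 11 in all, crops included, and the job is handed in when it is done.

Besides the shell and the picture viewer there is one more tool, called after "Call:" by a JSON object that holds its "method" and its "body", one argument or row to a line. drive_tool: Moves the arm, as the interface text tells. Its arguments: {"type":"object","properties":{"increments":{"type":"array","items":{"type":"object","properties":{"claw":{"type":"number"},"dx":{"type":"number"},"dy":{"type":"number"},"dz":{"type":"number"},"wx":{"type":"number"},"wy":{"type":"number"},"wz":{"type":"number"}}}},"newtons":{"type":"number"}},"required":["increments"]}

```bash
mkdir -p pics; ls; python3 - <<'E'
from station import *
import cv2,numpy as np
o=get_obs();print(o['t'],o['eef_pos'],o['tool_rot'],o['gripper_width'])
for n in ['scene','side']:
    p,d=read_camera(n);cv2.imwrite(f'pics/{n}.png',p[:,:,::-1]);np.save(f'{n}_d.npy',d)
    c=calibration(n);print(n,c['intrinsics'],c['R'],c['t'])
E
```

```text
pics
0.0 [0.19663328 0.64515891 0.25532106] [-5.58510056e-05  1.47359448e-01  9.89082596e-01 -8.99246500e-04] 1.0023370627950996
scene [[488.61300633   0.         319.20575643]
 [  0.         488.61300633 243.15982289]
 [  0.           0.           1.        ]] [[ 0.8088212   0.58761005  0.0228625 ]
 [ 0.35639823 -0.45890173 -0.81387315]
 [-0.4677484   0.66642602 -0.58059263]] [-0.39157264 -0.08738023  1.32431281]
side [[513.66715384   0.         323.0974615 ]
 [  0.         513.66715384 236.25128525]
 [  0.           0.           1.        ]] [[ 0.93681132 -0.34941582  0.0171214 ]
 [-0.17648588 -0.51429619 -0.83925691]
 [ 0.30205511  0.78320369 -0.54346545]] [-0.46998484  0.1876453   1.2416916 ]
```

View pics/scene.png

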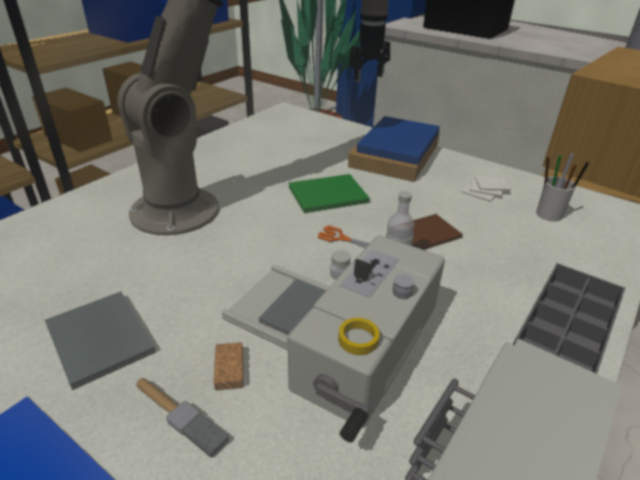

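View pics/side.png

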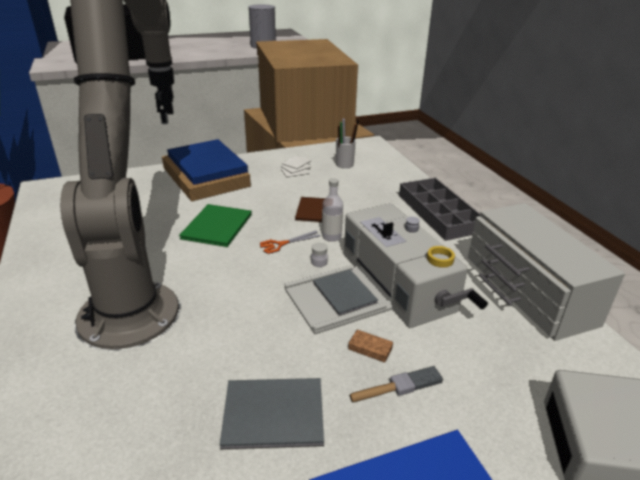

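Both pictures show the press (scene ~(365,320), side ~(405,262)). The candidates for the stack are the grey board on the feed bed (scene (292,306), side (345,291)), the larger grey board on the table (scene (100,337)), and the green (328,192) and brown (435,232) boards. The smaller grey one on the bed fits the description. I'll confirm it in an enlarged crop.

```bash
python3 - <<'E'
import cv2
a=cv2.imread('pics/side.png')[180:340,270:500];b=cv2.imread('pics/scene.png')[225:425,215:455]
cv2.imwrite('pics/side_c.png',cv2.resize(a,None,fx=3.4,fy=3.4,interpolation=cv2.INTER_CUBIC))
cv2.imwrite('pics/scene_c.png',cv2.resize(b,None,fx=3,fy=3,interpolation=cv2.INTER_CUBIC))
E
```

```text
(no output)
```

View pics/side_c.png

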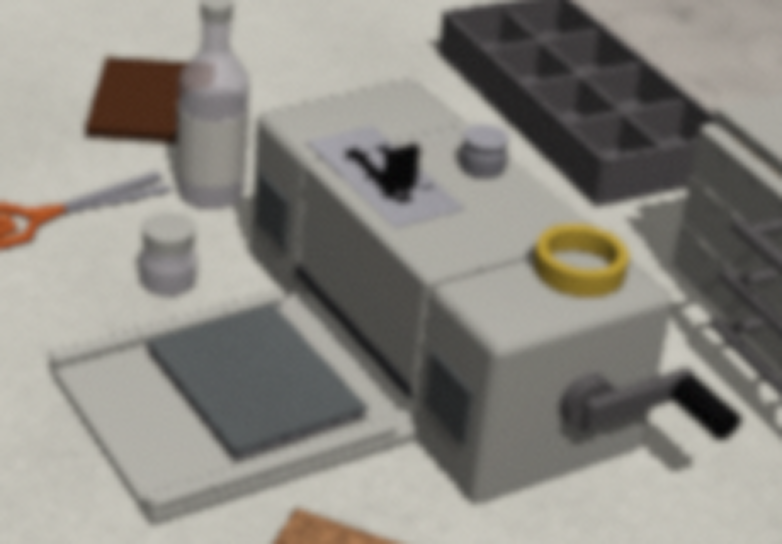

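View pics/scene_c.png

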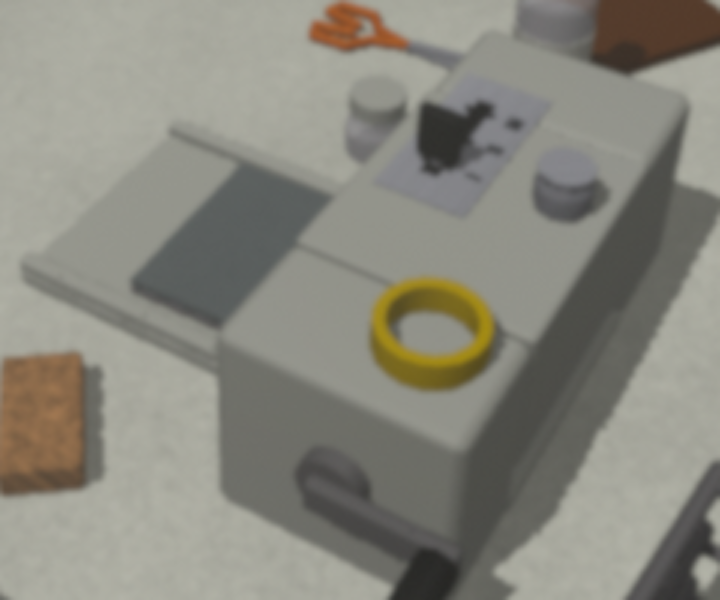

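The crops confirm it: the grey board lies between the rails (side crop corners (150,347), (278,303), (365,408), (237,450)), with the lever upright on the label (side crop ~(402,165)). Next I'll fit the press top and the stack.

```bash
cat > h.py <<'E'
import numpy as np
from station import *
def cloud(n,d):
    c=calibration(n);K=c['intrinsics'];v,u=np.indices(d.shape)
    X=np.stack([(u-K[0,2])/K[0,0]*d,(v-K[1,2])/K[1,1]*d,d],-1)
    return (X-c['t'])@c['R']
def plane(n,uv,z):
    c=calibration(n);K=c['intrinsics'];uv=np.atleast_2d(uv)
    r=np.c_[(uv[:,0]-K[0,2])/K[0,0],(uv[:,1]-K[1,2])/K[1,1],np.ones(len(uv))]@c['R']
    o=-c['R'].T@c['t'];return o+r*((z-o[2])/r[:,2])[:,None]
E
python3 - <<'E'
from h import *
import cv2
np.set_printoptions(precision=4,suppress=True)
boxes={'scene':(slice(225,425),slice(280,455)),'side':(slice(195,330),slice(335,475))}
for n,b in boxes.items():
    d=np.load(n+'_d.npy');P=cloud(n,d);Q=P[b][d[b]>0].reshape(-1,3)
    T=Q[abs(Q[:,2]-.14)<.005]
    r=cv2.minAreaRect(T[:,:2].astype(np.float32)*1000);print(n,len(T),np.median(T[:,2]),r);print(cv2.boxPoints(r))
s=np.array([(150,347),(278,303),(365,408),(237,450)])/3.4+[270,180]
print('stack side',plane('side',s,.024))
s=np.array([(243,165),(330,197),(215,323),(135,285)])/3+[215,225]
print('stack scene',plane('scene',s,.024))
# bed outer corners (rail tops z 22mm)
print('bed side',plane('side',np.array([(52,357),(152,505)])/3.4+[270,180],.022))
print('bed scene',plane('scene',np.array([(175,125),(28,262)])/3+[215,225],.022))
# lever top
print('lever side',plane('side',np.array([(402,150)])/3.4+[270,180],.182))
print('lever scene',plane('scene',np.array([(445,108)])/3+[215,225],.182))
E
```

```text
scene 9565 0.13969976969519776 ((729.33837890625, -107.80569458007812), (258.669677734375, 363.1495361328125), 5.125912666320801)
[[ 584.298    61.4875]
 [ 616.7435 -300.2097]
 [ 874.3788 -277.0989]
 [ 841.9332   84.5983]]
side 3847 0.1402583609183691 ((668.4013671875, -56.705078125), (153.01980590820312, 436.1324768066406), 5.156495094299316)
[[ 572.6021  153.6022]
 [ 611.8001 -280.7652]
 [ 764.2006 -267.0123]
 [ 725.0026  167.3551]]
stack side [[ 0.4546 -0.0591  0.024 ]
 [ 0.5681 -0.0396  0.024 ]
 [ 0.5776 -0.1775  0.024 ]
 [ 0.473  -0.189   0.024 ]]
stack scene [[ 0.4584 -0.0514  0.024 ]
 [ 0.5289 -0.0416  0.024 ]
 [ 0.5412 -0.1854  0.024 ]
 [ 0.4781 -0.1906  0.024 ]]
bed side [[ 0.3819 -0.044   0.022 ]
 [ 0.3989 -0.2195  0.022 ]]
bed scene [[ 0.3876 -0.0439  0.022 ]
 [ 0.4057 -0.216   0.022 ]]
lever side [[ 0.6349 -0.092   0.182 ]]
lever scene [[ 0.638  -0.0863  0.182 ]]
```

```bash
cat >> h.py <<'E'
def yawrect(T):
    return None
E
python3 - <<'E'
from h import *
import station,cv2
print(getattr(station,'finger_overhang',None),[k for k in dir(station) if k[0]!='_'])
np.set_printoptions(precision=4,suppress=True)
from scipy import ndimage as ni
for n in ['scene','side']:
    d=np.load(n+'_d.npy');P=cloud(n,d)
    m=(abs(P[...,2]-.14)<.006)&(d>0)&(abs(P[...,0]-.68)<.2)&(abs(P[...,1]+.1)<.3)
    m=ni.binary_opening(m,np.ones((3,3)));l,k=ni.label(m);i=np.argmax(np.bincount(l.ravel())[1:])+1
    T=P[l==i];r=cv2.minAreaRect(T[:,:2].astype(np.float32)*1000);print(n,len(T),r)
    im=cv2.imread(f'pics/{n}.png');hsv=cv2.cvtColor(im,cv2.COLOR_BGR2HSV)
    y=(hsv[...,1]>130)&(abs(hsv[...,0].astype(int)-25)<8)&(P[...,2]>.15)&(P[...,2]<.17)&(P[...,0]>.5)
    t=P[y][:,:2];print('tape',len(t),(t.min(0)+t.max(0))/2,np.ptp(t,0))
    y=(P[...,2]>.164)&(P[...,2]<.176)&(P[...,0]>.66)&(P[...,0]<.8)&(abs(P[...,1]+.1)<.1);t=P[y][:,:2];print('tin',len(t),np.median(t,0),np.ptp(t,0))
    y=(P[...,2]>.172)&(P[...,2]<.19)&(P[...,0]>.6)&(P[...,0]<.67)&(abs(P[...,1]+.1)<.06);t=P[y][:,:2];print('lev',len(t),np.median(t,0),np.ptp(t,0))
E
```

```text
0.025 ['PlanningError', 'calibration', 'finger_overhang', 'get_obs', 'hand_in', 'read_camera']
scene 9229 ((674.1726684570312, -101.20172119140625), (149.9595947265625, 340.1367492675781), 5.125912666320801)
tape 1139 [0.8047 0.4329] [0.2438 1.3641]
tin 223 [ 0.7155 -0.0776] [0.0338 0.0353]
lev 108 [ 0.6388 -0.0923] [0.0266 0.0127]
side 3785 ((672.475341796875, -102.68717956542969), (153.016357421875, 340.6661071777344), 5.244410037994385)
tape 256 [ 0.7097 -0.2194] [0.0594 0.0635]
tin 89 [ 0.7126 -0.0788] [0.0347 0.0371]
lev 55 [ 0.6347 -0.0926] [0.0277 0.0162]
```

Call:
{"method": "drive_tool", "body": {
  "increments": [
    {"dx": -0.06,"dy": 0,"claw": 0.085},
    {"dx": -0.05,"dy": -0.04},
    {"dx": -0.05,"dy": -0.04},
    {"dx": -0.04,"dy": -0.045}
  ]
}}

```text
schema error: expected keys claw, dx, dy, dz, wx, wy, wz
```

Call:
{"method": "drive_tool", "body": {
  "increments": [
    {"claw": 0.085,"dx": -0.045,"dy": -0.038,"dz": 0,"wx": 0,"wy": 0,"wz": 0},
    {"claw": 0.085,"dx": -0.045,"dy": -0.038,"dz": 0,"wx": 0,"wy": 0,"wz": 0},
    {"claw": 0.085,"dx": -0.045,"dy": -0.038,"dz": 0,"wx": 0,"wy": 0,"wz": 0},
    {"claw": 0.085,"dx": -0.045,"dy": -0.038,"dz": 0,"wx": 0,"wy": 0,"wz": 0},
    {"claw": 0.085,"dx": -0.045,"dy": -0.038,"dz": 0,"wx": 0,"wy": 0,"wz": 0},
    {"claw": 0.085,"dx": -0.045,"dy": -0.038,"dz": 0,"wx": 0,"wy": 0,"wz": 0},
    {"claw": 0.085,"dx": -0.045,"dy": -0.038,"dz": 0,"wx": 0,"wy": 0,"wz": 0},
    {"claw": 0.085,"dx": -0.045,"dy": -0.038,"dz": 0,"wx": 0,"wy": 0,"wz": 0},
    {"claw": 0.085,"dx": -0.0135,"dy": -0.052,"dz": 0,"wx": 0,"wy": 0,"wz": 0},
    {"claw": 0.085,"dx": -0.0135,"dy": -0.052,"dz": 0,"wx": 0,"wy": 0,"wz": 0},
    {"claw": 0.085,"dx": -0.0135,"dy": -0.052,"dz": 0,"wx": 0,"wy": 0,"wz": 0},
    {"claw": 0.085,"dx": -0.0135,"dy": -0.052,"dz": 0,"wx": 0,"wy": 0,"wz": 0},
    {"claw": 0.085,"dx": -0.0135,"dy": -0.052,"dz": 0,"wx": 0,"wy": 0,"wz": 0},
    {"claw": 0.085,"dx": -0.0135,"dy": -0.052,"dz": 0,"wx": 0,"wy": 0,"wz": 0},
    {"claw": 0.085,"dx": -0.0135,"dy": -0.052,"dz": 0,"wx": 0,"wy": 0,"wz": 0},
    {"claw": 0.085,"dx": 0,"dy": 0,"dz": 0.03,"wx": 0,"wy": 0,"wz": -7.4},
    {"claw": 0.085,"dx": 0,"dy": 0,"dz": 0.03,"wx": 0,"wy": 0,"wz": -7.4},
    {"claw": 0.085,"dx": 0,"dy": 0,"dz": 0.03,"wx": 0,"wy": 0,"wz": -7.4},
    {"claw": 0.085,"dx": 0,"dy": 0,"dz": 0,"wx": 0,"wy": 0,"wz": 0}
  ]
}}

```text
t: 2.48
eef_pos: [0.435, -0.1256, 0.1647]
tool_rot: [-0.002, -0.045, 0.999, 0.0]
contact_force: [-1.5, 0.3, 1.5]
gripper_width: 0.995
grasp_force: 0.0
```

```bash
cat >> h.py <<'E'
from scipy.spatial.transform import Rotation as Ro
YAW=.0903;O=np.array([.5986,-.1088,0]);PR=Ro.from_euler('z',YAW).as_matrix()
def status():
    o=get_obs();R=Ro.from_quat(o['tool_rot'],scalar_first=True).as_matrix()
    np.set_printoptions(precision=4,suppress=True)
    print('t',o['t'],'press xyz',PR.T@(o['eef_pos']-O),'Fpress',PR.T@o['contact_force'],'w',o['gripper_width'])
    print('tool axes in press (rows x,y,z):\n',(PR.T@R).T)
    return o,R
def delta(p):
    o,R=status();print('tool delta',R.T@(O+PR@np.array(p)-o['eef_pos']))
E
python3 -c "
from h import *
delta([-.165,-.002,.06])
import cv2
p,d=read_camera('wrist');cv2.imwrite('pics/w1.png',p[:,:,::-1])"
```

```text
t 2.475 press xyz [-0.1645 -0.002   0.1647] Fpress [-1.4612  0.4344  1.4729] w 0.9954545429239893
tool axes in press (rows x,y,z):
 [[-1.      0.0001  0.005 ]
 [ 0.0001  1.      0.0006]
 [-0.005   0.0006 -1.    ]]
tool delta [ 0.     -0.0001  0.1047]
```

View pics/w1.png

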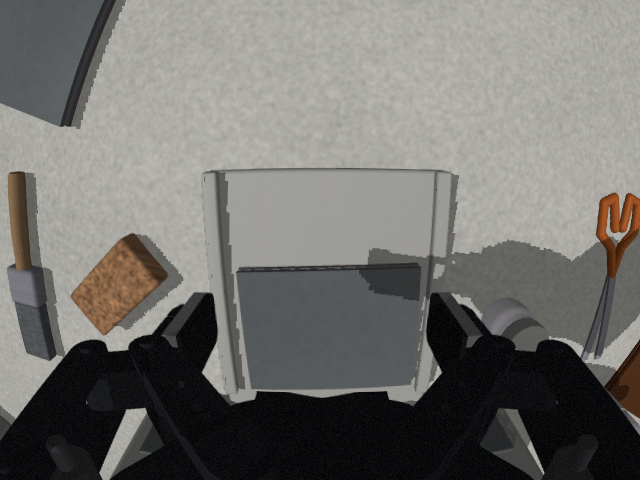

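The wrist view shows the stack's rear edge at row ~266 (cols 237–420), square to the tool, with the jar outside the left rail at ~(510,315). I'll check the rear edge and the jar clearance.

```bash
python3 -c "
from h import *
o,R=status();c=calibration('wrist');K=c['intrinsics'];M=np.array(c['mount']);print(M)
def ray(u,v,z):
    a=np.array([(u-K[0,2])/K[0,0],(v-K[1,2])/K[1,1]]);r=np.hypot(*a);d=np.r_[a/r*np.sin(r),np.cos(r)]
    d=R@(M[:3,:3]@d);p=o['eef_pos']+R@M[:3,3];return PR.T@(p+d*(z-p[2])/d[2]-O)
for q in [(239,267,.024),(330,266,.024),(419,264,.024),(205,172,.022),(451,172,.022)]: print(q,ray(*q))
print('jar',PR.T@(plane('side',[[319,248]],.055)[0]-O))
"
```

```text
t 2.525 press xyz [-0.1634 -0.0024  0.166 ] Fpress [0.9229 1.079  0.8109] w 0.9949091458671564
tool axes in press (rows x,y,z):
 [[-1.      0.0018  0.0023]
 [ 0.0018  1.      0.0001]
 [-0.0023  0.0001 -1.    ]]
[[-0.0002 -0.9649 -0.2627  0.0677]
 [ 1.     -0.0002  0.      0.0006]
 [-0.0001 -0.2627  0.9649 -0.1167]
 [ 0.      0.      0.      1.    ]]
(239, 267, 0.024) [-0.1384 -0.0637  0.024 ]
(330, 266, 0.024) [-0.1394  0.0045  0.024 ]
(419, 264, 0.024) [-0.1404  0.0718  0.024 ]
(205, 172, 0.022) [-0.21   -0.0859  0.022 ]
(451, 172, 0.022) [-0.21    0.0929  0.022 ]
jar [-0.081   0.1569  0.055 ]
```

Call:
{"method": "drive_tool", "body": {
  "increments": [
    {"claw": 0.085,"dx": 0,"dy": 0,"dz": 0.04,"wx": 0,"wy": 0,"wz": 0},
    {"claw": 0.085,"dx": 0,"dy": 0,"dz": 0.04,"wx": 0,"wy": -0.3,"wz": 0},
    {"claw": 0.085,"dx": 0,"dy": 0,"dz": 0.03,"wx": 0,"wy": 0,"wz": 0},
    {"claw": 0.085,"dx": 0,"dy": 0,"dz": 0,"wx": 0,"wy": 0,"wz": 0}
  ]
}}

```text
t: 3.02
eef_pos: [0.4367, -0.1256, 0.056]
tool_rot: [0.002, -0.045, 0.999, 0.0]
contact_force: [-0.2, 0.1, -0.3]
gripper_width: 0.998
grasp_force: 0.0
```

Call:
{"method": "drive_tool", "body": {
  "increments": [
    {"claw": 0.085,"dx": 0,"dy": 0.004,"dz": 0.007,"wx": 0,"wy": 0,"wz": 0},
    {"claw": 0.085,"dx": 0,"dy": 0,"dz": 0.008,"wx": 0,"wy": 0,"wz": 0},
    {"claw": 0.085,"dx": 0,"dy": 0,"dz": 0,"wx": 0,"wy": 0,"wz": 0}
  ]
}}

```text
t: 3.4
eef_pos: [0.4368, -0.1216, 0.0415]
tool_rot: [0.003, -0.046, 0.999, 0.0]
contact_force: [0.3, -0.6, -0.1]
gripper_width: 0.995
grasp_force: 0.0
```

```bash
python3 -c "
from h import *
status()
import cv2
p,d=read_camera('side');cv2.imwrite('pics/s2.png',cv2.resize(p[190:340,260:440,::-1],None,fx=4,fy=4,interpolation=2))"
```

```text
t 3.4 press xyz [-0.1623  0.0018  0.0415] Fpress [ 0.2389 -0.6463 -0.1043] w 0.9946925802264757
tool axes in press (rows x,y,z):
 [[-1.     -0.0014 -0.0056]
 [-0.0014  1.      0.0001]
 [ 0.0056  0.0001 -1.    ]]
```

View pics/s2.png

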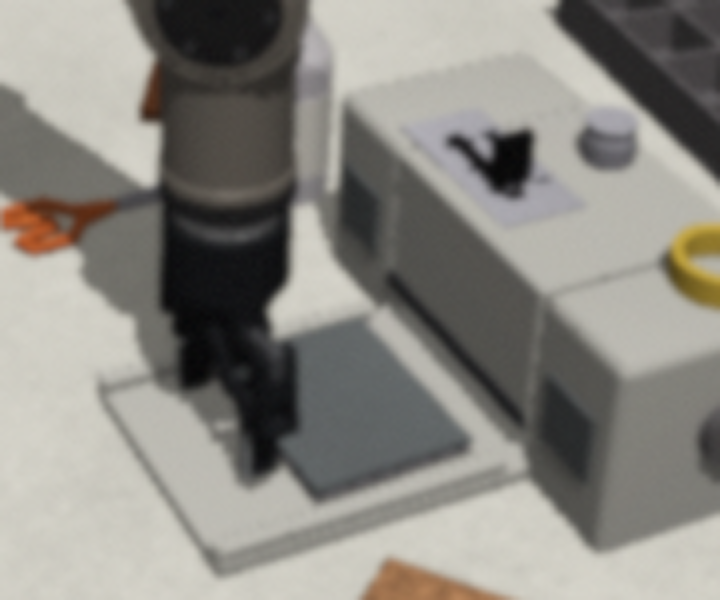

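The fingers stand on the bed just behind the stack, near (258,475). Next I'll feel downward for the bed.

Call:
{"method": "drive_tool", "body": {
  "increments": [
    {"claw": 0.085,"dx": 0,"dy": 0,"dz": 0.003,"wx": 0,"wy": 0.3,"wz": 0},
    {"claw": 0.085,"dx": 0,"dy": 0,"dz": 0.002,"wx": 0,"wy": 0,"wz": 0},
    {"claw": 0.085,"dx": 0,"dy": 0,"dz": 0,"wx": 0,"wy": 0,"wz": 0}
  ]
}}

```text
t: 3.82
eef_pos: [0.4366, -0.1218, 0.0362]
tool_rot: [-0.0, -0.046, 0.999, 0.0]
contact_force: [-0.3, -0.4, -1.0]
gripper_width: 0.992
grasp_force: 0.0
```

Call:
{"method": "drive_tool", "body": {
  "increments": [
    {"claw": 0.085,"dx": 0,"dy": 0,"dz": 0.003,"wx": 0,"wy": 0,"wz": 0},
    {"claw": 0.085,"dx": 0,"dy": 0,"dz": 0.002,"wx": 0,"wy": 0,"wz": 0},
    {"claw": 0.085,"dx": 0,"dy": 0,"dz": 0.001,"wx": 0,"wy": 0,"wz": 0},
    {"claw": 0.085,"dx": 0,"dy": 0,"dz": 0,"wx": 0,"wy": 0,"wz": 0}
  ]
}}

```text
t: 4.32
eef_pos: [0.4366, -0.1218, 0.0302]
tool_rot: [-0.0, -0.046, 0.999, 0.0]
contact_force: [0.5, -0.1, 0.2]
gripper_width: 0.994
grasp_force: 0.0
```

Call:
{"method": "drive_tool", "body": {
  "increments": [
    {"claw": 0.085,"dx": 0,"dy": 0,"dz": 0.0015,"wx": 0,"wy": 0,"wz": 0},
    {"claw": 0.085,"dx": -0.006,"dy": 0,"dz": 0,"wx": 0,"wy": 0,"wz": 0},
    {"claw": 0.085,"dx": -0.006,"dy": 0,"dz": 0,"wx": 0,"wy": 0,"wz": 0},
    {"claw": 0.085,"dx": -0.006,"dy": 0,"dz": 0,"wx": 0,"wy": 0,"wz": 0},
    {"claw": 0.085,"dx": -0.006,"dy": 0,"dz": 0,"wx": 0,"wy": 0,"wz": 0},
    {"claw": 0.085,"dx": -0.006,"dy": 0,"dz": 0,"wx": 0,"wy": 0,"wz": 0},
    {"claw": 0.085,"dx": 0,"dy": 0,"dz": 0,"wx": 0,"wy": 0,"wz": 0}
  ]
}}

```text
t: 5.2
eef_pos: [0.4678, -0.119, 0.0289]
tool_rot: [0.001, -0.046, 0.999, -0.0]
contact_force: [-0.5, -0.2, 0.2]
gripper_width: 0.994
grasp_force: 0.0
```

```bash
python3 -c "
from h import *
status()
import cv2
p,d=read_camera('wrist');cv2.imwrite('pics/w2.png',p[:,:,::-1])"
```

```text
t 5.2 press xyz [-0.1312  0.0016  0.0289] Fpress [-0.4878 -0.1894  0.1763] w 0.9941994212783538
tool axes in press (rows x,y,z):
 [[-1.     -0.0017 -0.0016]
 [-0.0017  1.     -0.0005]
 [ 0.0016 -0.0005 -1.    ]]
```

View pics/w2.png

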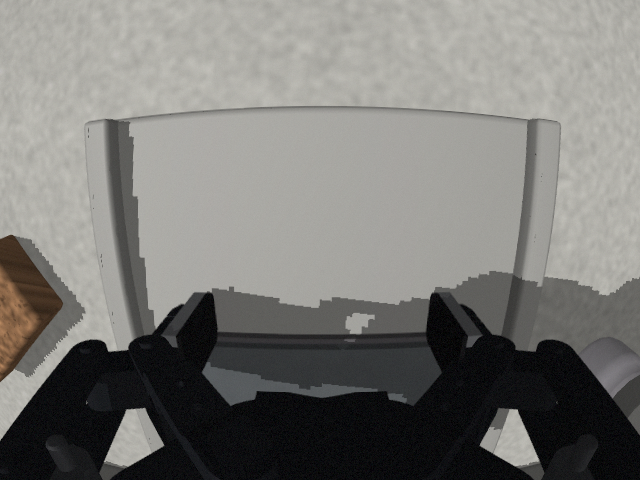

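The view shows the rear edge at row ~345 top and ~334 bottom, passing between the fingers. I'll compute whether it has moved.

```bash
cat >> h.py <<'E'
def wray(u,v,z):
    o=get_obs();R=Ro.from_quat(o['tool_rot'],scalar_first=True).as_matrix();c=calibration('wrist');K=c['intrinsics'];M=np.array(c['mount'])
    a=np.array([(u-K[0,2])/K[0,0],(v-K[1,2])/K[1,1]]);r=np.hypot(*a);d=np.r_[a/r*np.sin(r),np.cos(r)]
    d=R@(M[:3,:3]@d);p=o['eef_pos']+R@M[:3,3];return PR.T@(p+d*(z-p[2])/d[2]-O)
E
python3 -c "
from h import *
np.set_printoptions(precision=4,suppress=True)
print(wray(320,345,.024),wray(320,334,.012),wray(320,106,.012))
print(wray(225,346,.024),wray(415,344,.024))
import cv2
p,d=read_camera('wrist');print(d[300:400:6,320],d[300:400:6,190]);print(p[326:356:2,320].mean(1))
o=get_obs();print(o['contact_force'],o['grasp_force'])
"
```

```text
[-0.124   0.0017  0.024 ] [-0.1219  0.0017  0.012 ] [-0.2111  0.0016  0.012 ]
[-0.1223 -0.0354  0.024 ] [-0.1234  0.0386  0.024 ]
[0.1475 0.1474 0.148  0.1481 0.149  0.1505 0.1481 0.1455 0.1392 0.1394
 0.1399 0.1412 0.1425 0.1421 0.1428 0.1437 0.145 ] [0.1289 0.1243 0.1199 0.115  0.1132 0.1115 0.1109 0.     0.1122 0.1108
 0.0821 0.0788 0.0777 0.0752 0.0732 0.0717 0.0686]
[92.3333 96.     95.     94.     96.     33.3333 36.3333 56.6667 56.
 50.3333 34.3333 34.     50.6667 57.3333 55.3333]
[ 0.0795 -0.3431  0.6006] 0.0
```

The stack has moved squarely (rear edge at about -0.123), so I'll keep pushing.

Call:
{"method": "drive_tool", "body": {
  "increments": [
    {"claw": 0.085,"dx": -0.006,"dy": 0,"dz": 0,"wx": 0,"wy": 0,"wz": 0},
    {"claw": 0.085,"dx": -0.006,"dy": 0,"dz": 0,"wx": 0,"wy": 0,"wz": 0},
    {"claw": 0.085,"dx": -0.006,"dy": 0,"dz": 0,"wx": 0,"wy": 0,"wz": 0},
    {"claw": 0.085,"dx": -0.006,"dy": 0,"dz": 0,"wx": 0,"wy": 0,"wz": 0},
    {"claw": 0.085,"dx": -0.005,"dy": 0,"dz": 0,"wx": 0,"wy": 0,"wz": 0},
    {"claw": 0.085,"dx": 0,"dy": 0,"dz": 0,"wx": 0,"wy": 0,"wz": 0}
  ]
}}

```text
t: 6.05
eef_pos: [0.4965, -0.1163, 0.0289]
tool_rot: [0.001, -0.046, 0.999, -0.0]
contact_force: [-0.1, 0.3, 0.5]
gripper_width: 0.995
grasp_force: 0.0
```

Call:
{"method": "drive_tool", "body": {
  "increments": [
    {"claw": 0.085,"dx": -0.002,"dy": 0,"dz": 0,"wx": 0,"wy": 0,"wz": 0},
    {"claw": 0.085,"dx": -0.002,"dy": 0,"dz": 0,"wx": 0,"wy": 0,"wz": 0},
    {"claw": 0.085,"dx": -0.001,"dy": 0,"dz": 0,"wx": 0,"wy": 0,"wz": 0}
  ]
}}

```text
t: 6.42
eef_pos: [0.5001, -0.116, 0.0287]
tool_rot: [-0.0, -0.046, 0.999, 0.0]
contact_force: [-2.0, -0.2, 1.3]
gripper_width: 0.993
grasp_force: 1.1
```

Call:
{"method": "drive_tool", "body": {
  "increments": [
    {"claw": 0.085,"dx": -0.001,"dy": 0,"dz": 0,"wx": 0,"wy": 0,"wz": 0},
    {"claw": 0.085,"dx": -0.001,"dy": 0,"dz": 0,"wx": 0,"wy": 0,"wz": 0}
  ]
}}

```text
t: 6.68
eef_pos: [0.5026, -0.1157, 0.0288]
tool_rot: [0.0, -0.046, 0.999, 0.0]
contact_force: [-1.3, -0.3, 0.5]
gripper_width: 0.996
grasp_force: 0.7
```

Call:
{"method": "drive_tool", "body": {
  "increments": [
    {"claw": 0.085,"dx": -0.001,"dy": 0,"dz": 0,"wx": 0,"wy": 0,"wz": 0},
    {"claw": 0.085,"dx": -0.001,"dy": 0,"dz": 0,"wx": 0,"wy": 0,"wz": 0}
  ]
}}

```text
t: 6.92
eef_pos: [0.5028, -0.1157, 0.0286]
tool_rot: [-0.002, -0.046, 0.999, 0.0]
contact_force: [-8.2, -0.9, 7.8]
gripper_width: 0.998
grasp_force: 3.9
```

Call:
{"method": "drive_tool", "body": {
  "increments": [
    {"claw": 0.085,"dx": -0.001,"dy": 0,"dz": 0,"wx": 0,"wy": 0,"wz": 0},
    {"claw": 0.085,"dx": 0,"dy": 0,"dz": 0,"wx": 0,"wy": 0,"wz": 0}
  ]
}}

```text
t: 7.18
eef_pos: [0.5028, -0.1157, 0.0285]
tool_rot: [-0.002, -0.046, 0.999, 0.0]
contact_force: [-8.8, -0.6, 6.9]
gripper_width: 0.994
grasp_force: 4.3
```

It has stopped against the roller at about 8–9 N. I'll back off, raise and check.

Call:
{"method": "drive_tool", "body": {
  "increments": [
    {"claw": 0.085,"dx": 0.01,"dy": 0,"dz": 0,"wx": 0,"wy": 0,"wz": 0},
    {"claw": 0.085,"dx": 0.02,"dy": 0,"dz": -0.01,"wx": 0,"wy": 0,"wz": 0},
    {"claw": 0.085,"dx": 0.02,"dy": 0,"dz": -0.05,"wx": 0,"wy": 0,"wz": 0},
    {"claw": 0.085,"dx": 0,"dy": 0,"dz": -0.06,"wx": 0,"wy": 0,"wz": 0},
    {"claw": 0.085,"dx": 0,"dy": 0,"dz": 0,"wx": 0,"wy": 0,"wz": 0}
  ]
}}

```text
t: 7.8
eef_pos: [0.4589, -0.1206, 0.1529]
tool_rot: [0.005, -0.046, 0.999, -0.0]
contact_force: [1.1, -0.7, -0.5]
gripper_width: 0.995
grasp_force: 0.0
```

```bash
python3 -c "
from h import *
status()
import cv2
p,d=read_camera('wrist');cv2.imwrite('pics/w3.png',p[:,:,::-1])"
```

```text
t 7.8 press xyz [-0.1402  0.0009  0.1529] Fpress [ 1.0772 -0.7836 -0.4656] w 0.9950165631897305
tool axes in press (rows x,y,z):
 [[-0.9999 -0.0011 -0.0105]
 [-0.0011  1.     -0.001 ]
 [ 0.0105 -0.0009 -0.9999]]
```

View pics/w3.png

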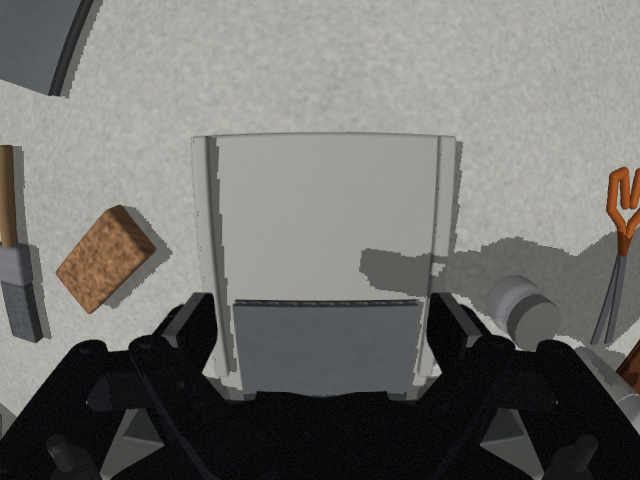

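```bash
python3 -c "
from h import *
delta([.04,-.03,.26])
for q in [(236,304,.024),(418,304,.024),(320,133,.012),(239,299,.012),(415,299,.012)]:print(wray(*q))"
```

```text
t 7.85 press xyz [-0.1414  0.0016  0.1509] Fpress [ 0.052  -0.2535 -1.1869] w 0.9950996614379802
tool axes in press (rows x,y,z):
 [[-1.     -0.0017 -0.0067]
 [-0.0017  1.     -0.0003]
 [ 0.0067 -0.0003 -1.    ]]
tool delta [-0.1821 -0.0319 -0.1079]
[-0.0912 -0.0608  0.024 ]
[-0.0912  0.0737  0.024 ]
[-0.2123  0.001   0.012 ]
[-0.0897 -0.0611  0.012 ]
[-0.0897  0.0744  0.012 ]
```

The rear edge is square, but the reading of about -0.088 is close to the limit. I'll give it a firmer second push to be sure.

Call:
{"method": "drive_tool", "body": {
  "increments": [
    {"claw": 0.085,"dx": 0,"dy": 0,"dz": 0.06,"wx": 0,"wy": 0,"wz": 0},
    {"claw": 0.085,"dx": -0.01,"dy": 0.001,"dz": 0.05,"wx": 0,"wy": 0,"wz": 0},
    {"claw": 0.085,"dx": -0.015,"dy": 0,"dz": 0.009,"wx": 0,"wy": 0,"wz": 0},
    {"claw": 0.085,"dx": -0.009,"dy": 0,"dz": 0.001,"wx": 0,"wy": 0,"wz": 0},
    {"claw": 0.085,"dx": -0.006,"dy": 0,"dz": 0,"wx": 0,"wy": 0,"wz": 0},
    {"claw": 0.085,"dx": 0,"dy": 0,"dz": 0,"wx": 0,"wy": 0,"wz": 0}
  ]
}}

```text
t: 8.6
eef_pos: [0.4968, -0.1154, 0.0302]
tool_rot: [0.001, -0.046, 0.999, -0.0]
contact_force: [-0.2, -0.9, 0.2]
gripper_width: 0.997
grasp_force: 0.0
```

Call:
{"method": "drive_tool", "body": {
  "increments": [
    {"claw": 0.085,"dx": -0.004,"dy": 0,"dz": 0,"wx": 0,"wy": 0,"wz": 0},
    {"claw": 0.085,"dx": -0.002,"dy": 0,"dz": 0,"wx": 0,"wy": 0,"wz": 0}
  ]
}}

```text
t: 8.85
eef_pos: [0.5016, -0.1148, 0.0293]
tool_rot: [0.0, -0.046, 0.999, 0.0]
contact_force: [0.0, -0.4, 0.3]
gripper_width: 0.99
grasp_force: 0.0
```

Call:
{"method": "drive_tool", "body": {
  "increments": [
    {"claw": 0.085,"dx": -0.002,"dy": 0,"dz": 0,"wx": 0,"wy": 0,"wz": 0},
    {"claw": 0.085,"dx": -0.0015,"dy": 0,"dz": 0,"wx": 0,"wy": 0,"wz": 0},
    {"claw": 0.085,"dx": 0,"dy": 0,"dz": 0,"wx": 0,"wy": 0,"wz": 0}
  ]
}}

```text
t: 9.22
eef_pos: [0.5026, -0.1146, 0.0284]
tool_rot: [-0.002, -0.046, 0.999, 0.0]
contact_force: [-4.9, -0.2, 4.6]
gripper_width: 0.994
grasp_force: 2.8
```

Call:
{"method": "drive_tool", "body": {
  "increments": [
    {"claw": 0.085,"dx": -0.0015,"dy": 0,"dz": 0,"wx": 0,"wy": 0,"wz": 0},
    {"claw": 0.085,"dx": 0,"dy": 0,"dz": 0,"wx": 0,"wy": 0,"wz": 0}
  ]
}}

```text
t: 9.48
eef_pos: [0.5027, -0.1146, 0.0282]
tool_rot: [-0.003, -0.046, 0.999, 0.001]
contact_force: [-8.8, -0.4, 7.2]
gripper_width: 0.994
grasp_force: 4.4
```

Call:
{"method": "drive_tool", "body": {
  "increments": [
    {"claw": 0.085,"dx": -0.002,"dy": 0,"dz": 0,"wx": 0,"wy": 0,"wz": 0},
    {"claw": 0.085,"dx": -0.002,"dy": 0,"dz": 0,"wx": 0,"wy": 0,"wz": 0},
    {"claw": 0.085,"dx": 0,"dy": 0,"dz": 0,"wx": 0,"wy": 0,"wz": 0}
  ]
}}

```text
t: 9.85
eef_pos: [0.5029, -0.1144, 0.0276]
tool_rot: [-0.007, -0.045, 0.999, 0.001]
contact_force: [-16.6, -1.7, 13.6]
gripper_width: 0.992
grasp_force: 8.7
```

It's a hard stop at 17 N with no further travel, so the stack is home. Now the lever.

Call:
{"method": "drive_tool", "body": {
  "increments": [
    {"claw": 0.085,"dx": 0.012,"dy": 0,"dz": 0,"wx": 0,"wy": 0,"wz": 0},
    {"claw": 0.085,"dx": 0.018,"dy": 0,"dz": 0,"wx": 0,"wy": 0,"wz": 0},
    {"claw": 0.085,"dx": 0,"dy": 0,"dz": -0.055,"wx": 0,"wy": 0,"wz": 0},
    {"claw": 0,"dx": 0,"dy": 0,"dz": -0.06,"wx": 0,"wy": 0,"wz": 0},
    {"claw": 0,"dx": 0,"dy": 0,"dz": -0.06,"wx": 0,"wy": 0,"wz": 0},
    {"claw": 0,"dx": 0,"dy": 0,"dz": -0.055,"wx": 0,"wy": 0,"wz": 0},
    {"claw": 0,"dx": -0.05,"dy": -0.011,"dz": 0,"wx": 0,"wy": 0,"wz": 0},
    {"claw": 0,"dx": -0.05,"dy": -0.011,"dz": 0,"wx": 0,"wy": 0,"wz": 0},
    {"claw": 0,"dx": -0.05,"dy": -0.011,"dz": 0,"wx": 0,"wy": 0,"wz": 0},
    {"claw": 0,"dx": 0,"dy": 0,"dz": 0,"wx": 0,"wy": 0,"wz": 0},
    {"claw": 0,"dx": 0,"dy": 0,"dz": 0,"wx": 0,"wy": 0,"wz": 0}
  ]
}}

```text
t: 11.22
eef_pos: [0.6323, -0.1361, 0.2584]
tool_rot: [-0.0, -0.046, 0.999, -0.0]
contact_force: [-0.2, 0.4, -0.5]
gripper_width: 0.001
grasp_force: 0.0
```

```bash
python3 -c "
from h import *
delta([.04,-.03,.177])
import cv2
p,d=read_camera('wrist');cv2.imwrite('pics/w4.png',p[:,:,::-1])"
```

```text
t 11.225 press xyz [ 0.0311 -0.0303  0.2584] Fpress [-0.1972  0.4349 -0.5025] w 0.0007774105955434053
tool axes in press (rows x,y,z):
 [[-1.     -0.0009  0.0007]
 [-0.0009  1.     -0.0001]
 [-0.0007 -0.0001 -1.    ]]
tool delta [-0.009   0.0003  0.0813]
```

View pics/w4.png

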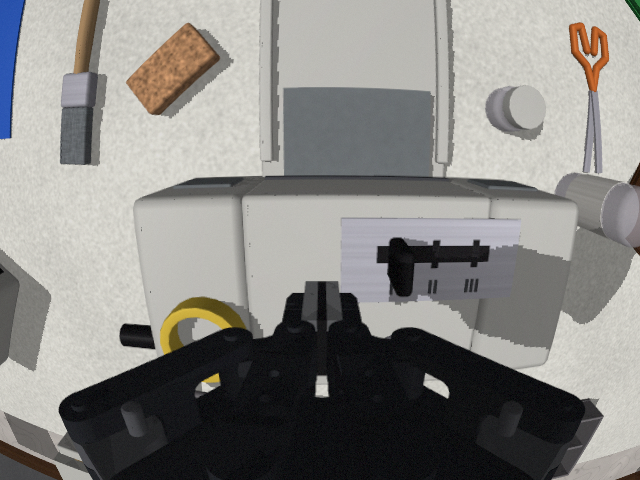

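The view shows the lever at ~(400,265) at the right end of its slot (cols 378–490, row ~254). The closed fingertips are at (322,290), to its right and clear of the tape (205,335).

Call:
{"method": "drive_tool", "body": {
  "increments": [
    {"claw": 0,"dx": -0.008,"dy": -0.005,"dz": 0.03,"wx": 0,"wy": 0,"wz": 0},
    {"claw": 0,"dx": 0,"dy": 0,"dz": 0.03,"wx": 0,"wy": 0,"wz": 0},
    {"claw": 0,"dx": 0,"dy": 0,"dz": 0.017,"wx": 0,"wy": 0,"wz": 0},
    {"claw": 0,"dx": 0,"dy": 0,"dz": 0,"wx": 0,"wy": 0,"wz": 0}
  ]
}}

```text
t: 11.78
eef_pos: [0.6401, -0.1399, 0.1812]
tool_rot: [-0.001, -0.046, 0.999, 0.0]
contact_force: [-0.2, -0.2, 1.3]
gripper_width: -0.001
grasp_force: 0.0
```

```bash
python3 -c "
from h import *
status()
import cv2
p,d=read_camera('wrist');cv2.imwrite('pics/w5.png',p[120:460,200:560,::-1])"
```

```text
t 11.775 press xyz [ 0.0385 -0.0347  0.1812] Fpress [-0.1812 -0.1857  1.3193] w -0.0012066831955221866
tool axes in press (rows x,y,z):
 [[-1.     -0.0012  0.0019]
 [-0.0012  1.      0.0007]
 [-0.0019  0.0007 -1.    ]]
```

View pics/w5.png

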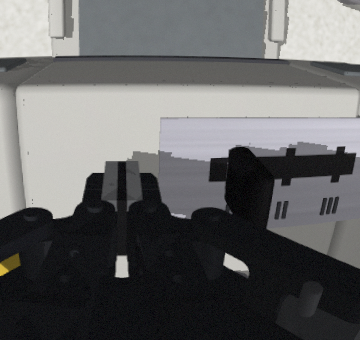

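The fingertips (crop (122,190)) stand to the right of the lever (crop (245,185)), level in x. Pushing left now.

Call:
{"method": "drive_tool", "body": {
  "increments": [
    {"claw": 0,"dx": 0,"dy": 0.01,"dz": 0,"wx": 0,"wy": 0,"wz": 0},
    {"claw": 0,"dx": 0,"dy": 0.01,"dz": 0,"wx": 0,"wy": 0,"wz": 0},
    {"claw": 0,"dx": 0,"dy": 0.006,"dz": 0,"wx": 0,"wy": 0,"wz": 0},
    {"claw": 0,"dx": 0,"dy": 0.004,"dz": 0,"wx": 0,"wy": 0,"wz": 0},
    {"claw": 0,"dx": 0,"dy": 0.004,"dz": 0,"wx": 0,"wy": 0,"wz": 0},
    {"claw": 0,"dx": 0,"dy": 0.004,"dz": 0,"wx": 0,"wy": 0,"wz": 0},
    {"claw": 0,"dx": 0,"dy": 0.004,"dz": 0,"wx": 0,"wy": 0,"wz": 0}
  ]
}}

```text
t: 12.7
eef_pos: [0.6376, -0.1021, 0.182]
tool_rot: [0.001, -0.045, 0.999, -0.003]
contact_force: [2.8, -12.1, -3.5]
gripper_width: 0.002
grasp_force: 6.4
```

Call:
{"method": "drive_tool", "body": {
  "increments": [
    {"claw": 0,"dx": 0,"dy": 0.004,"dz": 0,"wx": 0,"wy": 0,"wz": 0},
    {"claw": 0,"dx": 0,"dy": 0.004,"dz": 0,"wx": 0,"wy": 0,"wz": 0},
    {"claw": 0,"dx": 0,"dy": 0.004,"dz": 0,"wx": 0,"wy": 0,"wz": 0},
    {"claw": 0,"dx": 0,"dy": 0.004,"dz": 0,"wx": 0,"wy": 0,"wz": 0},
    {"claw": 0,"dx": 0,"dy": 0.004,"dz": 0,"wx": 0,"wy": 0,"wz": 0},
    {"claw": 0,"dx": 0,"dy": 0.004,"dz": 0,"wx": 0,"wy": 0,"wz": 0}
  ]
}}

```text
t: 13.45
eef_pos: [0.6351, -0.0744, 0.1818]
tool_rot: [0.0, -0.046, 0.999, -0.0]
contact_force: [1.0, -1.7, -1.8]
gripper_width: 0.001
grasp_force: 0.8
```

Call:
{"method": "drive_tool", "body": {
  "increments": [
    {"claw": 0,"dx": 0,"dy": 0.004,"dz": 0,"wx": 0,"wy": 0,"wz": 0},
    {"claw": 0,"dx": 0,"dy": 0.004,"dz": 0,"wx": 0,"wy": 0,"wz": 0},
    {"claw": 0,"dx": 0,"dy": 0.004,"dz": 0,"wx": 0,"wy": 0,"wz": 0},
    {"claw": 0,"dx": 0,"dy": 0,"dz": 0,"wx": 0,"wy": 0,"wz": 0}
  ]
}}

```text
t: 13.95
eef_pos: [0.6341, -0.063, 0.1817]
tool_rot: [0.0, -0.045, 0.999, -0.0]
contact_force: [0.3, -2.0, -1.3]
gripper_width: 0.002
grasp_force: 1.1
```

```bash
python3 -c "
from h import *
status()"
```

```text
t 13.95 press xyz [0.0395 0.0425 0.1817] Fpress [ 0.1477 -1.9936 -1.2905] w 0.001597682473957183
tool axes in press (rows x,y,z):
 [[-1.     -0.0007 -0.    ]
 [-0.0007  1.     -0.0007]
 [ 0.     -0.0007 -1.    ]]
```

Call:
{"method": "drive_tool", "body": {
  "increments": [
    {"claw": 0,"dx": 0,"dy": 0.004,"dz": 0,"wx": 0,"wy": 0,"wz": 0},
    {"claw": 0,"dx": 0,"dy": 0.004,"dz": 0,"wx": 0,"wy": 0,"wz": 0},
    {"claw": 0,"dx": 0,"dy": 0.003,"dz": 0,"wx": 0,"wy": 0,"wz": 0},
    {"claw": 0,"dx": 0,"dy": 0,"dz": 0,"wx": 0,"wy": 0,"wz": 0}
  ]
}}

```text
t: 14.45
eef_pos: [0.633, -0.0506, 0.1818]
tool_rot: [-0.0, -0.046, 0.999, 0.0]
contact_force: [-1.1, -0.9, 0.2]
gripper_width: -0.002
grasp_force: 0.0
```

Call:
{"method": "drive_tool", "body": {
  "increments": [
    {"claw": 0,"dx": 0,"dy": 0.002,"dz": 0,"wx": 0,"wy": 0,"wz": 0},
    {"claw": 0,"dx": 0,"dy": 0.002,"dz": 0,"wx": 0,"wy": 0,"wz": 0},
    {"claw": 0,"dx": 0,"dy": 0,"dz": 0,"wx": 0,"wy": 0,"wz": 0}
  ]
}}

```text
t: 14.82
eef_pos: [0.6327, -0.0477, 0.1818]
tool_rot: [0.0, -0.046, 0.999, -0.0]
contact_force: [-0.4, -0.1, 0.0]
gripper_width: 0.001
grasp_force: 0.3
```

Call:
{"method": "drive_tool", "body": {
  "increments": [
    {"claw": 0,"dx": 0,"dy": 0.002,"dz": 0,"wx": 0,"wy": 0,"wz": 0},
    {"claw": 0,"dx": 0,"dy": 0.002,"dz": 0,"wx": 0,"wy": 0,"wz": 0},
    {"claw": 0,"dx": 0,"dy": 0,"dz": 0,"wx": 0,"wy": 0,"wz": 0}
  ]
}}

```text
t: 15.2
eef_pos: [0.6325, -0.0465, 0.1819]
tool_rot: [0.001, -0.045, 0.999, -0.002]
contact_force: [0.7, -6.4, -1.6]
gripper_width: -0.005
grasp_force: 3.6
```

Call:
{"method": "drive_tool", "body": {
  "increments": [
    {"claw": 0,"dx": 0,"dy": 0.003,"dz": 0,"wx": 0,"wy": 0,"wz": 0},
    {"claw": 0,"dx": 0,"dy": 0,"dz": 0,"wx": 0,"wy": 0,"wz": 0}
  ]
}}

```text
t: 15.45
eef_pos: [0.6324, -0.0463, 0.182]
tool_rot: [0.001, -0.044, 0.999, -0.003]
contact_force: [2.9, -12.9, -3.9]
gripper_width: -0.001
grasp_force: 6.4
```

Call:
{"method": "drive_tool", "body": {
  "increments": [
    {"claw": 0,"dx": 0,"dy": -0.012,"dz": 0,"wx": 0,"wy": 0,"wz": 0},
    {"claw": 0,"dx": 0,"dy": -0.02,"dz": 0,"wx": 0,"wy": 0,"wz": 0},
    {"claw": 0,"dx": 0.0,"dy": -0.02,"dz": -0.04,"wx": 0,"wy": 0,"wz": 0},
    {"claw": 0,"dx": 0.03,"dy": 0,"dz": -0.05,"wx": 0,"wy": 0,"wz": 0},
    {"claw": 0,"dx": 0.05,"dy": 0,"dz": -0.02,"wx": 0,"wy": 0,"wz": 0},
    {"claw": 0,"dx": 0,"dy": 0,"dz": 0,"wx": 0,"wy": 0,"wz": 0}
  ]
}}

```text
t: 16.2
eef_pos: [0.555, -0.1018, 0.294]
tool_rot: [0.001, -0.044, 0.999, 0.001]
contact_force: [0.9, 0.4, 0.8]
gripper_width: 0.001
grasp_force: 0.0
```

```bash
python3 -c "
from h import *
o,R=status()
p,d=read_camera('scene');P=(cloud('scene',d)-O)@PR;L=P[(P[...,2]>.168)&(P[...,2]<.186)&(abs(P[...,0]-.04)<.02)&(abs(P[...,1]-.05)<.06)]
print('lever',len(L),np.median(L,0))
import cv2
p,d=read_camera('wrist');cv2.imwrite('pics/w6.png',p[:,:,::-1])"
```

```text
t 16.2 press xyz [-0.0428  0.0109  0.294 ] Fpress [0.8867 0.3328 0.7501] w 0.0005164975220029799
tool axes in press (rows x,y,z):
 [[-1.      0.0017 -0.0026]
 [ 0.0017  1.      0.0016]
 [ 0.0026  0.0016 -1.    ]]
lever 121 [0.0413 0.072  0.1776]
```

View pics/w6.png

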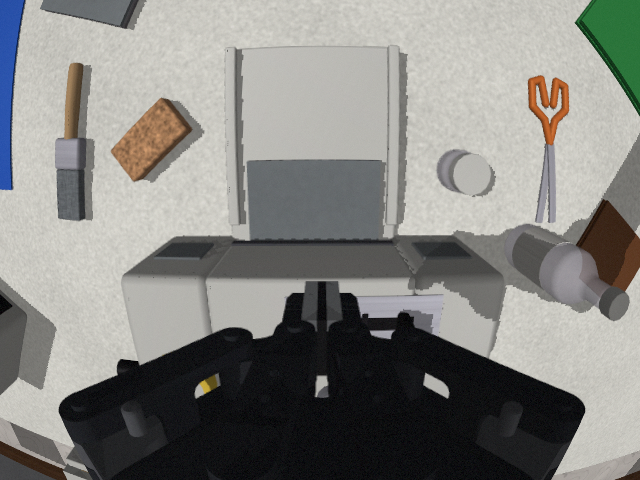

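The stack is square in the mouth (rear edge at row ~160), and the lever has moved from y 0.013 to 0.072, which is its second stop. The gripper is clear of everything.

```bash
python3 -c "
from station import *
print(hand_in())"
```

```text
the job is handed in; nothing more can be done
None
```

The stack is pushed home against the roller (it held at 17 N with no further travel), the lever is at its second stop, the arm is clear, and the job is handed in at about 16 s; no verdict was returned.

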